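# Size a beeswax candle in the stepped sizing block

### The arm

A 7-joint arm with a two-finger parallel gripper is mounted at the origin on the work surface. World frame = base frame: x ahead of the robot, y to its left, z up, the work surface at z = 0. Lengths are in m, angles in rad, forces in N, time in s.
With the tool pointing down it reaches from about 0.35 to 0.9 m from the base axis. Payload 7.2 kg.
Tool frame: the origin (TCP) lies midway between the tips of the shut fingers; the grasp point (between the pads) lies grip_point_offset behind it (grip_point_offset is the distance from the TCP to the grasp point, in m); z points along the fingers, y is the line along which they close (so a half turn about z gives the same grasp; the last joint's range is limited). The gripper opens to 85 mm and grips with 20 to 120 N. Pads are 22 mm wide; open, the fingers measure 114 mm over their backs; the gripper's body (76 mm by 85 mm) begins 54 mm behind the grasp point. The pads swing forward as they close: fully open they stand 13 mm farther back than shut.
Start: joints at [-1.416, 0.411, -0.013, 1.596, 0.006, 1.134, -0.082], TCP at [0.138, 0.61, 0.231] pointing down, gripper open.
Joint ranges: [-2.95, 2.95], [-0.29, 1.99], [-1.47, 1.44], [0.14, 2.54], [-1.03, 4.17], [0.13, 1.85], [-2.86, 2.86]. Speed limits (rad/s): [2.39, 2.39, 3.01, 3.01, 3.14, 3.14, 3.14].

### API

Orientations are given as a rotation vector (axis times angle).
In Python, from cell import get_obs, read_camera, calibration, job_done, grip_point_offset gives the robot as it stands. The module is installed in compiled form; this text tells all that it offers.
- The arm moves only by the tool step_arm, never from a script. Its argument "moves" is a list of rows, each an object with "rotation": the turn, a rotation vector about the world's x, y, z in rad, a list of three; "offset": the shift along the world's x, y, z in cm, a list of three; "jaw": the gripper command: -1 is shut, 1 is fully open, values between are in proportion. In form: [{"rotation": [wx, wy, wz], "offset": [x, y, z], "jaw": jaw}, ...]. A call has 1 to 20 rows; each row is the pose to reach, as a shift and turn from the pose commanded when the call began; what a row does not reach only later rows make up. A row lasts 1/12 s, in which the tool goes at most 41.7 mm and 7.16 degrees, less where a joint would pass 70% of its speed; a pose out of reach is approached as far as the arm can. A call with a gripper value outside its range is refused whole. The fingers move at their own pace and stop on an object; the grip force is fixed at half the most. Time passes only in rows, so rows that repeat a pose let the fingers close. It gives the time, the measured TCP pose, the force, the opening and the grip force at its end, in the units of the state.
- get_obs(): the state, without advancing time (a new reading comes with each control period).
- read_camera(name): name is "scene" or "top" or "wrist"; returns the picture (400x640x3 uint8, red, green, blue); there is no depth.
- calibration(name): a dict with "fx", "fy", "cx", "cy" (pixels), "dist" ([k1, k2, p1, p2, k3] as OpenCV has them; the pictures are not rectified), "world_from_camera" (4x4, takes a point from camera to world coordinates). Camera axes: x right, y down, z forward; pixel columns grow to the right and rows downward; lengths in m; the calibration is good to about 2 mm. A picture is of the moment at which its call begins: read the wrist's pose just before it. calibration takes no time and is no camera call; for the wrist camera it gives the pose at the moment of the call.
- job_done(): hands the job in; it is judged then, once.
The state is a dict: "clock": time; "joint_pos": joint angles; "qvel": joint speeds; "effort": joint torques, N m; "position": TCP position; "eef_rot": TCP orientation; "contact_force": force on the tool from outside, world axes, zero at the start; "moment": the same for the moment, N m; "gripper_width": opening from 0.0 (shut) to 1.0 (fully open); "grip_force": force on a finger pad.
Only numpy, scipy, OpenCV 4.12 (cv2) and the standard library are available. Lean on these libraries where they do the work, as an engineer would, in place of code of your own. Each camera call takes 0.05 s, during which the arm holds its last target. There are 200 camera calls.

### The job

Take the candle that stands alone in the blue stand and try its foot in the holes of the light wooden sizing block, one after another from the smallest upward, holding it upright and pressing gently each time until the sprung block just gives, until you come to the first hole it enters. Push it fully home there and let go so that it stays standing, and leave the two spare candles, the jar and the spool alone.

Things in the scene. Friction and masses are not known exactly. Their poses are not given: they have to be found in the camera images.
- candle_a: One of three lookalike beeswax candles: shaft 24 mm across (grip it 24 to 102 mm above the underside; a thin wick rises to 110 mm) on a wider round foot 24 mm high with 1 mm bevels. The three feet are 26, 31 and 36 mm across; which is which is not told. 40 to 90 g. Origin: centre of the underside; z up along the candle. Any of the three may stand in the blue stand.
- candle_b: One of three lookalike beeswax candles: shaft 24 mm across (grip it 24 to 102 mm above the underside; a thin wick rises to 110 mm) on a wider round foot 24 mm high with 1 mm bevels. The three feet are 26, 31 and 36 mm across; which is which is not told. 40 to 90 g. Origin: centre of the underside; z up along the candle. Any of the three may stand in the blue stand.
- candle_c: One of three lookalike beeswax candles: shaft 24 mm across (grip it 24 to 102 mm above the underside; a thin wick rises to 110 mm) on a wider round foot 24 mm high with 1 mm bevels. The three feet are 26, 31 and 36 mm across; which is which is not told. 40 to 90 g. Origin: centre of the underside; z up along the candle. Any of the three may stand in the blue stand.
- gauge (a joint): How far (m) the light wooden sizing block is pressed down: 0 at rest, it sinks level on springs, 2 N per mm, and must never be pushed down more than 7 mm. The block is 70 x 250 x 30 mm, with four blind holes 55 mm apart in a row, 20 mm deep, 1 mm bevels at the mouths.
- gauge_base: Fixed dark steel frame round the sizing block, 90 x 270 x 26 mm; at rest the block's top stands 48 mm above the desk. The row of holes runs along the frame's y, the holes growing towards +y. A foot enters its own hole with 2 mm play and sinks 20 mm to the hole's floor; on a smaller hole it stops at the mouth. Origin: centre of the underside.
- gauge_hole0 (a point): Centre of the mouth of the smallest hole (28 mm across), on the top face of the sizing block; it moves down with the block; z up.
- gauge_hole1 (a point): Centre of the mouth of the second hole (33 mm across), on the top face of the sizing block; it moves down with the block; z up.
- gauge_hole2 (a point): Centre of the mouth of the third hole (38 mm across), on the top face of the sizing block; it moves down with the block; z up.
- gauge_hole3 (a point): Centre of the mouth of the largest hole (43 mm across), on the top face of the sizing block; it moves down with the block; z up.
- work_stand: Blue stand, fixed, 85 x 85 x 28 mm, with one round well 46 mm across and 20 mm deep (floor 8 mm above the desk) in its middle, in which the candle to be sized stands loosely. Origin: centre of the underside.
- spare_stand: Brown wooden stand, fixed, 165 x 85 x 28 mm, with two such wells 80 mm apart along its x, 40 mm either side of the middle, holding the two spare candles. Leave these. Origin: centre of the underside.
- jar: Amber glass jar with a steel lid, 60 mm across, 75 mm high, loose on the desk; leave it alone. Origin: centre of the underside.
- spool: White wick spool, 48 mm across, 50 mm high, loose on the desk; leave it alone. Origin: centre of the underside.
Mind the look-alikes: they are no part of the job. Leave any grey or red look-alike of the candle_c alone. What is shaped like the candle_b but purple is not meant.

How it is judged:
On the way, in this order (a step that is already met when the one before it is completed fails the run):
1. the upright candle is tried in the smallest hole: within 5 mm of its centre the block gives by over 0.5 mm, or the candle that fits comes to the mouth (((horizontal distance between candle_a and gauge_hole0 below 0.004 m and z of candle_a in the frame of gauge_hole0 below 0.002 m) or (horizontal distance between candle_b and gauge_hole0 below 0.005 m and value of joint gauge above 0.0005 m and z of candle_b in the frame of gauge_hole0 below 0.002 m and angle between candle_b's own z axis and vertical below 0.15 rad) or (horizontal distance between candle_c and gauge_hole0 below 0.005 m and value of joint gauge above 0.0005 m and z of candle_c in the frame of gauge_hole0 below 0.002 m and angle between candle_c's own z axis and vertical below 0.15 rad))).
2. the smallest candle enters the smallest hole by over 7 mm, or a bigger one is tried in the second hole (((horizontal distance between candle_a and gauge_hole0 below 0.004 m and z of candle_a in the frame of gauge_hole0 below -0.007 m) or (horizontal distance between candle_b and gauge_hole1 below 0.004 m and z of candle_b in the frame of gauge_hole1 below 0.002 m) or (horizontal distance between candle_c and gauge_hole1 below 0.005 m and value of joint gauge above 0.0005 m and z of candle_c in the frame of gauge_hole1 below 0.002 m and angle between candle_c's own z axis and vertical below 0.15 rad))).
3. the smallest candle is fully home in the smallest hole, or the middle one in the second hole, or the biggest one is brought to the third hole (((horizontal distance between candle_a and gauge_hole0 below 0.003 m and z of candle_a in the frame of gauge_hole0 below -0.018 m and angle between candle_a's own z axis and vertical below 0.06 rad) or (horizontal distance between candle_b and gauge_hole1 below 0.003 m and z of candle_b in the frame of gauge_hole1 below -0.018 m and angle between candle_b's own z axis and vertical below 0.06 rad) or (horizontal distance between candle_c and gauge_hole2 below 0.004 m and z of candle_c in the frame of gauge_hole2 below 0.002 m))).
At the end, for the whole second after the job is handed in: The candle from the blue stand stands released, at rest and upright (within 3.4 degrees), in the smallest hole it enters, at least 18 of the 20 mm deep and within 3 mm of the hole's centre; the spare candles are upright and within 12 mm of where they were ((((horizontal distance between candle_a and gauge_hole0 below 0.003 m and z of candle_a in the frame of gauge_hole0 below -0.018 m and angle between candle_a's own z axis and vertical below 0.06 rad) and linear speed of candle_a below 0.01 m/s and contact force between the fingers and candle_a below 0.05 N and horizontal distance between each of candle_b, candle_c and work_stand above 0.04 m and distance of each of candle_b, candle_c from where it was at the start of the episode below 0.012 m and angle between each of candle_b, candle_c's own z axis and vertical below 0.1 rad) or ((horizontal distance between candle_b and gauge_hole1 below 0.003 m and z of candle_b in the frame of gauge_hole1 below -0.018 m and angle between candle_b's own z axis and vertical below 0.06 rad) and linear speed of candle_b below 0.01 m/s and contact force between the fingers and candle_b below 0.05 N and horizontal distance between each of candle_a, candle_c and work_stand above 0.04 m and distance of each of candle_a, candle_c from where it was at the start of the episode below 0.012 m and angle between each of candle_a, candle_c's own z axis and vertical below 0.1 rad) or ((horizontal distance between candle_c and gauge_hole2 below 0.003 m and z of candle_c in the frame of gauge_hole2 below -0.018 m and angle between candle_c's own z axis and vertical below 0.06 rad) and linear speed of candle_c below 0.01 m/s and contact force between the fingers and candle_c below 0.05 N and horizontal distance between each of candle_a, candle_b and work_stand above 0.04 m and distance of each of candle_a, candle_b from where it was at the start of the episode below 0.012 m and angle between each of candle_a, candle_b's own z axis and vertical below 0.1 rad))); the robot touches nothing.
It fails at once if the sizing block is pressed down more than 7 mm on its springs (14 N) (value of joint gauge above 0.007 m).
It fails at once if a candle is let over 5 mm down into a hole bigger than its own ((horizontal distance between candle_a and gauge_hole1 below 0.012 m and z of candle_a in the frame of gauge_hole1 below -0.005 m) or (horizontal distance between candle_a and gauge_hole2 below 0.012 m and z of candle_a in the frame of gauge_hole2 below -0.005 m) or (horizontal distance between candle_a and gauge_hole3 below 0.012 m and z of candle_a in the frame of gauge_hole3 below -0.005 m) or (horizontal distance between candle_b and gauge_hole2 below 0.012 m and z of candle_b in the frame of gauge_hole2 below -0.005 m) or (horizontal distance between candle_b and gauge_hole3 below 0.012 m and z of candle_b in the frame of gauge_hole3 below -0.005 m) or (horizontal distance between candle_c and gauge_hole3 below 0.012 m and z of candle_c in the frame of gauge_hole3 below -0.005 m)).
It fails at once if a spare candle is moved as well as the candle to be sized (more than one candle over 20 mm from its start) (distance of each of candle_a, candle_b from where it was at the start of the episode above 0.02 m or distance of each of candle_a, candle_c from where it was at the start of the episode above 0.02 m or distance of each of candle_b, candle_c from where it was at the start of the episode above 0.02 m).
It fails at once if the jar or the spool is moved over 15 mm or tipped (distance of any of jar, spool from where it was at the start of the episode above 0.015 m or angle between any of jar, spool's own z axis and vertical above 0.3 rad).
It also fails if it takes over 67 s, if anything falls off the work surface, if the arm or the gripper's body presses on something with over 40 N, if the wrist force passes 120 N, or if a joint passes its speed limit or range.

## Working session

There is one attempt and no reset: what is moved stays moved. The work goes in short steps, Python scripts to look and compute and a tool call to move; the robot and the scene stay as the last step left them, time stands still between calls to the robot, and variables do not carry over. Pictures are saved under pics/ and viewed, at most 10 in all, crops included, and the job is handed in when it is done.

Besides the shell and the picture viewer there is one more tool, called after ">>>" by a JSON object that holds its "op" and its "data". step_arm: Moves the arm, as the interface text tells. Its arguments: {"type":"object","properties":{"moves":{"type":"array","items":{"type":"object","properties":{"rotation":{"type":"array","items":{"type":"number"}},"offset":{"type":"array","items":{"type":"number"}},"jaw":{"type":"number"}}}}},"required":["moves"]}

```bash
mkdir -p pics; cat > h.py <<'E'
import numpy as np, cv2
from cell import *
def cam(n):
    c=calibration(n); K=np.array([[c['fx'],0,c['cx']],[0,c['fy'],c['cy']],[0,0,1.]])
    return K,np.array(c['dist'],float),np.array(c['world_from_camera'])
def px2w(c,uv,z):
    K,d,T=c; p=cv2.undistortPoints(np.array(uv,float).reshape(-1,1,2),K,d).reshape(-1,2)
    r=np.c_[p,np.ones(len(p))]@T[:3,:3].T; o=T[:3,3]
    return o+r*((z-o[2])/r[:,2:])
def w2px(c,P):
    K,d,T=c; R=T[:3,:3].T
    return cv2.projectPoints(np.array(P,float).reshape(-1,1,3),cv2.Rodrigues(R)[0],-R@T[:3,3],K,d)[0].reshape(-1,2)
def save(im,n): cv2.imwrite('pics/'+n,cv2.cvtColor(im,cv2.COLOR_RGB2BGR))
E
python3 - <<'E'
from h import *
for n in('top','scene'):
    save(read_camera(n),n+'.png'); K,d,T=cam(n); print(n,K.round(1).tolist(),T.round(3).tolist())
o=get_obs();print(o['position'],o['eef_rot'],o['contact_force'],o['clock'],grip_point_offset)
E
```

```text
top [[368.8, 0.0, 317.8], [0.0, 368.8, 196.5], [0.0, 0.0, 1.0]] [[-0.006, -0.989, 0.148, 0.427], [-1.0, 0.006, 0.001, 0.046], [-0.002, -0.148, -0.989, 0.994], [0.0, 0.0, 0.0, 1.0]]
scene [[392.9, 0.0, 318.2], [0.0, 392.9, 202.7], [0.0, 0.0, 1.0]] [[-0.063, 0.709, -0.703, 1.212], [0.998, 0.038, -0.051, 0.075], [-0.009, -0.705, -0.71, 0.674], [0.0, 0.0, 0.0, 1.0]]
[0.13803311 0.60913043 0.23054112] [-3.49219334e-01 -3.12205166e+00  2.23585636e-03] [1.00203702 0.32930504 0.23513048] 0.1 0.0187
```

View pics/top.png

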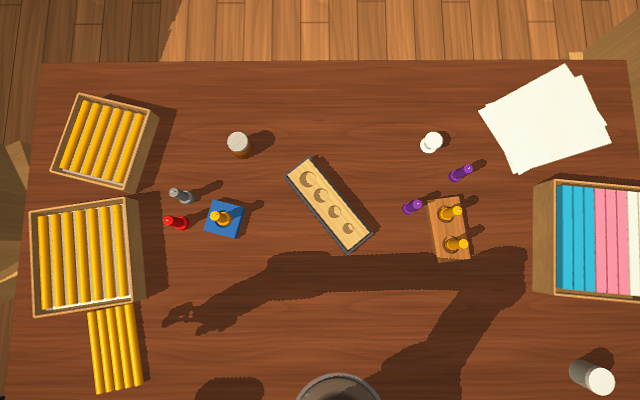

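View pics/scene.png

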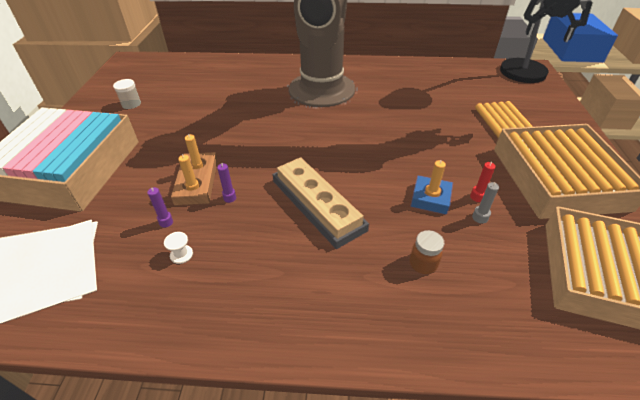

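The top view shows the blue stand with a yellow candle at (222,217), the gauge running from (310,170) to (355,240), its large hole at top left (308,179) and its small hole at (348,228). The spares are in the brown stand at (450,213) and (458,244). There are also grey (180,195) and red (175,221) look-alikes and two purple ones at (412,206) and (460,172). The candle meant is the yellow one in the blue stand, the only beeswax candle standing alone there. I'll confirm it in an enlarged crop and measure.

```bash
python3 - <<'E'
from h import *
t=cv2.cvtColor(cv2.imread('pics/top.png'),cv2.COLOR_BGR2RGB); s=cv2.cvtColor(cv2.imread('pics/scene.png'),cv2.COLOR_BGR2RGB)
a=cv2.resize(t[145:265,200:380],None,fx=4.4,fy=4.4,interpolation=cv2.INTER_CUBIC)[:,:790]
save(a,'crop1.png')
b=cv2.resize(s[150:250,265:465],None,fx=4,fy=4,interpolation=cv2.INTER_CUBIC);save(b,'crop2.png')
for n,im in(('top',t),('scene',s)):
    c=cam(n); hsv=cv2.cvtColor(im,cv2.COLOR_RGB2HSV)
    m=cv2.inRange(hsv,(100,120,60),(125,255,255)); 
    k,l,st,ce=cv2.connectedComponentsWithStats(m)
    for i in range(1,k):
        if st[i,4]>150: print(n,'blue',st[i],ce[i].round(1),px2w(c,ce[i],.028).round(4))
E
```

```text
top blue [204 200  41  38 840] [225.  218.9] [[0.5132 0.2912 0.028 ]]
scene blue [ 544   14   74   48 2370] [580.   39.3] [[-0.4023  1.0149  0.028 ]]
scene blue [412 176  40  38 838] [431.6 196.5] [[0.5375 0.2931 0.028 ]]
```

View pics/crop1.png

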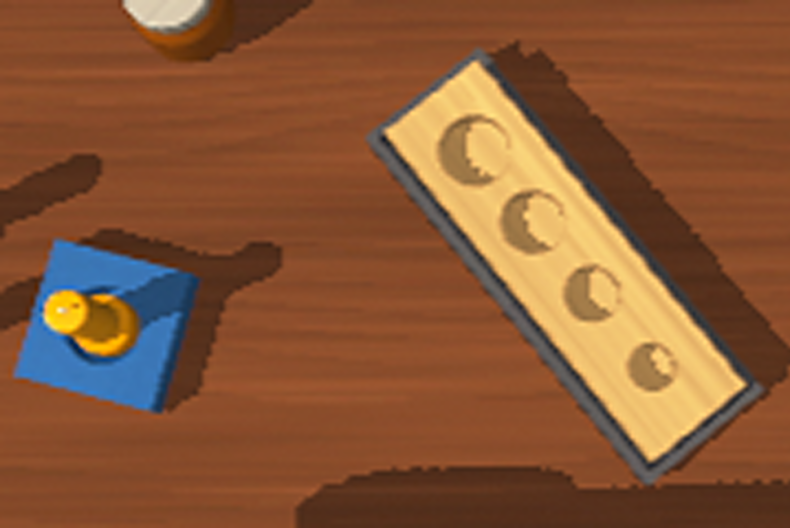

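View pics/crop2.png

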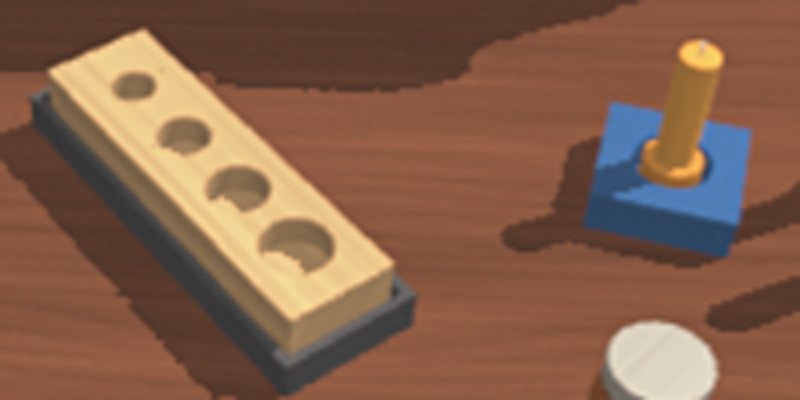

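The crops confirm it. The yellow candle stands in the blue stand with its wick top at about (215,216) in the top view and (440.5,164) in the scene view. The holes run from (307.7,179) for the largest to (348.4,228) for the smallest in the top view.

```bash
cat >> h.py <<'E'
E
python3 - <<'E'
from h import *
t=cam('top');s=cam('scene')
f=lambda q:np.array(q)/4.4+[200,145]
g=lambda q:np.array(q)/4+[265,150]
print('candle top',px2w(t,f([[66,312]]),.11),px2w(s,g([[702,55]]),.11))
print('foot top',px2w(t,f([[106,325]]),.032),px2w(s,g([[672,160]]),.032))
c=px2w(t,f([[480,62],[383,138],[650,465],[745,385]]),.048);print('corners',c.round(4),c.mean(0),np.linalg.norm(np.roll(c,-1,0)-c,axis=1))
h=px2w(t,f([[653,366],[592,293],[532,221],[474,150]]),.048);print('holes top',h.round(4))
h2=px2w(s,g([[134,86],[185,135],[239,188],[297,243]]),.048);print('holes scene',h2.round(4))
for H in(h,h2):
    d=H[3]-H[0];print(np.linalg.norm(d)/3,np.degrees(np.arctan2(d[1],d[0])))
sc=px2w(s,g([[612,102],[750,128],[740,215],[592,192]]),.028);print('stand',sc.mean(0),np.linalg.norm(np.roll(sc,-1,0)-sc,axis=1),np.diff(sc,axis=0))
for n,p in(('jar',px2w(t,[[237,142]],.075)),('red',px2w(t,[[175,221]],.03)),('grey',px2w(t,[[180,195]],.06))):print(n,p)
E
```

```text
candle top [[0.5132461  0.29477673 0.11      ]] [[0.51611619 0.30013843 0.11      ]]
foot top [[0.51298664 0.29261802 0.032     ]] [[0.51926859 0.29826386 0.032     ]]
corners [[ 0.6679  0.0695  0.048 ]
 [ 0.6219  0.1273  0.048 ]
 [ 0.4287 -0.0279  0.048 ]
 [ 0.4744 -0.0839  0.048 ]] [0.54822427 0.02127443 0.048     ] [0.0738282  0.24778069 0.07222111 0.24696511]
holes top [[ 0.4857 -0.0306  0.048 ]
 [ 0.5286  0.0043  0.048 ]
 [ 0.5715  0.0391  0.048 ]
 [ 0.6143  0.0732  0.048 ]]
holes scene [[ 0.4878 -0.025   0.048 ]
 [ 0.5303  0.0094  0.048 ]
 [ 0.5732  0.0435  0.048 ]
 [ 0.6147  0.0776  0.048 ]]
0.05510398895849539 38.92534150324993
0.054395073026878515 38.95703624314089
stand [0.51303821 0.30062896 0.028     ] [0.0837268  0.07812887 0.0845399  0.08362756] [[ 0.01963506  0.0813919   0.        ]
 [ 0.07578189 -0.01900597  0.        ]
 [-0.01444587 -0.08329653  0.        ]]
jar [[0.70749073 0.25459423 0.075     ]]
red [[0.50831888 0.42177773 0.03      ]]
grey [[0.57250045 0.40065058 0.06      ]]
```

>>> {"op": "step_arm", "data": {"moves": [{"offset": [37.7, -31.2, 2], "rotation": [0, 0, 0], "jaw": 1}, {"offset": [37.7, -31.2, 2], "rotation": [0, 0, 0], "jaw": 1}, {"offset": [37.7, -31.2, 2], "rotation": [0, 0, 0], "jaw": 1}, {"offset": [37.7, -31.2, 2], "rotation": [0, 0, 0], "jaw": 1}, {"offset": [37.7, -31.2, 2], "rotation": [0, 0, 0], "jaw": 1}, {"offset": [37.7, -31.2, 2], "rotation": [0, 0, 0], "jaw": 1}, {"offset": [37.7, -31.2, 2], "rotation": [0, 0, 0], "jaw": 1}, {"offset": [37.7, -31.2, 2], "rotation": [0, 0, 0], "jaw": 1}, {"offset": [37.7, -31.2, 2], "rotation": [0, 0, 0], "jaw": 1}, {"offset": [37.7, -31.2, 2], "rotation": [0, 0, 0], "jaw": 1}, {"offset": [37.7, -31.2, 2], "rotation": [0, 0, 0], "jaw": 1}, {"offset": [37.7, -31.2, 2], "rotation": [0, 0, 0], "jaw": 1}, {"offset": [37.7, -31.2, 2], "rotation": [0, 0, 0], "jaw": 1}, {"offset": [37.7, -31.2, 2], "rotation": [0, 0, 0], "jaw": 1}, {"offset": [37.7, -31.2, 2], "rotation": [0, 0, 0], "jaw": 1}, {"offset": [37.7, -31.2, 2], "rotation": [0, 0, 0], "jaw": 1}, {"offset": [37.7, -31.2, 2], "rotation": [0, 0, 0], "jaw": 1}, {"offset": [37.7, -31.2, 2], "rotation": [0, 0, 0], "jaw": 1}]}}

```text
clock: 1.6
position: [0.5142, 0.2987, 0.2513]
eef_rot: [-0.346, -3.122, -0.0]
contact_force: [0.0, 0.8, -0.4]
gripper_width: 1.0
grip_force: 0.0
```

```bash
python3 - <<'E'
from h import *
o=get_obs();c=cam('wrist');im=read_camera('wrist');save(im,'w1.png');np.savez('w1.npz',T=c[2])
print(o['position'],o['eef_rot'],c[2].round(4).tolist(),c[0].round(1).tolist(),c[1])
print(w2px(c,[[.5145,.2965,.11],[.515,.2965,.032],[.4868,-.028,.048]]))
E
```

```text
[0.51417054 0.29874083 0.2512813 ] [-3.45668502e-01 -3.12219338e+00 -4.38470958e-04] [[0.2206, 0.9267, 0.3042, 0.4378], [0.9754, -0.2098, -0.068, 0.3158], [0.0008, 0.3117, -0.9502, 0.3941], [0.0, 0.0, 0.0, 1.0]] [[333.0, 0.0, 323.0], [0.0, 333.0, 207.3], [0.0, 0.0, 1.0]] [-0.06601824  0.          0.          0.          0.        ]
[[320.5696132  192.11308316]
 [321.09768057 173.66667425]
 [ 43.64855954 215.60465652]]
```

View pics/w1.png

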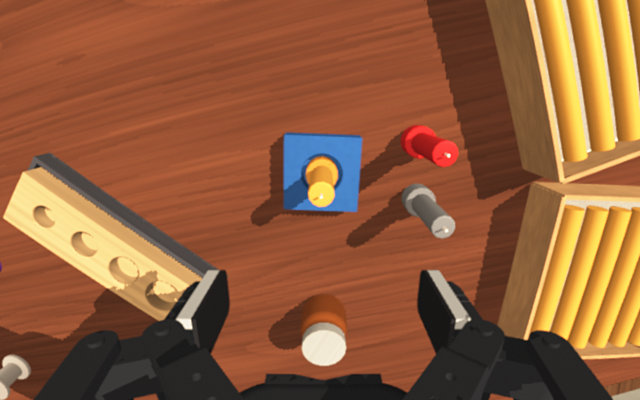

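The wrist view shows the candle top at (321,194), agreeing with the average of the two fixed cameras (0.5155, 0.2965). I'll descend and grip.

>>> {"op": "step_arm", "data": {"moves": [{"offset": [0.1, -0.2, -4], "rotation": [0, 0, 0], "jaw": 1}, {"offset": [0.1, -0.2, -8], "rotation": [0, 0, 0], "jaw": 1}, {"offset": [0.1, -0.2, -11], "rotation": [0, 0, 0], "jaw": 1}, {"offset": [0.1, -0.2, -14], "rotation": [0, 0, 0], "jaw": 1}, {"offset": [0.1, -0.2, -17], "rotation": [0, 0, 0], "jaw": 1}, {"offset": [0.1, -0.2, -19], "rotation": [0, 0, 0], "jaw": 1}, {"offset": [0.1, -0.2, -19], "rotation": [0, 0, 0], "jaw": 1}, {"offset": [0.1, -0.2, -19], "rotation": [0, 0, 0], "jaw": 0}, {"offset": [0.1, -0.2, -19], "rotation": [0, 0, 0], "jaw": -0.2}, {"offset": [0.1, -0.2, -19], "rotation": [0, 0, 0], "jaw": -1}, {"offset": [0.1, -0.2, -19], "rotation": [0, 0, 0], "jaw": -1}, {"offset": [0.1, -0.2, -19], "rotation": [0, 0, 0], "jaw": -1}, {"offset": [0.1, -0.2, -19], "rotation": [0, 0, 0], "jaw": -1}, {"offset": [0.1, -0.2, -19], "rotation": [0, 0, 0], "jaw": -1}, {"offset": [0.1, -0.2, -19], "rotation": [0, 0, 0], "jaw": -1}, {"offset": [0.1, -0.2, -19], "rotation": [0, 0, 0], "jaw": -1}]}}

```text
clock: 2.98
position: [0.5168, 0.2961, 0.0627]
eef_rot: [0.349, 3.121, 0.003]
contact_force: [-0.7, 0.1, 6.0]
gripper_width: 0.263
grip_force: 58.4
```

>>> {"op": "step_arm", "data": {"moves": [{"offset": [0, 0, 2], "rotation": [0, 0, 0], "jaw": -1}, {"offset": [0, 0, 5], "rotation": [0, 0, 0], "jaw": -1}, {"offset": [0, 0, 8], "rotation": [0, 0, 0], "jaw": -1}, {"offset": [0, 0, 11], "rotation": [0, 0, 0], "jaw": -1}, {"offset": [0, -2, 12], "rotation": [0, 0, 0], "jaw": -1}, {"offset": [0, -5, 12], "rotation": [0, 0, 0], "jaw": -1}, {"offset": [0, -8.5, 12], "rotation": [0, 0, 0], "jaw": -1}, {"offset": [0, -12, 12], "rotation": [0, 0, 0], "jaw": -1}, {"offset": [0.5, -15.5, 12], "rotation": [0, 0, 0], "jaw": -1}, {"offset": [0.5, -19, 12], "rotation": [0, 0, 0], "jaw": -1}, {"offset": [1, -22.5, 12], "rotation": [0, 0, 0], "jaw": -1}, {"offset": [1, -26, 12], "rotation": [0, 0, 0], "jaw": -1}, {"offset": [1.5, -29.5, 12], "rotation": [0, 0, 0], "jaw": -1}, {"offset": [1.7, -33, 12], "rotation": [0, 0, 0], "jaw": -1}, {"offset": [1.7, -36, 12], "rotation": [0, 0, 0], "jaw": -1}, {"offset": [1.7, -38, 11], "rotation": [0, 0, 0], "jaw": -1}, {"offset": [1.7, -38.3, 8], "rotation": [0, 0, 0], "jaw": -1}, {"offset": [1.7, -38.3, 6], "rotation": [0, 0, 0], "jaw": -1}, {"offset": [1.7, -38.3, 5], "rotation": [0, 0, 0], "jaw": -1}, {"offset": [1.7, -38.3, 5], "rotation": [0, 0, 0], "jaw": -1}]}}

```text
clock: 4.65
position: [0.5316, -0.0872, 0.1095]
eef_rot: [-0.349, -3.118, 0.0]
contact_force: [-0.1, -0.7, -0.2]
gripper_width: 0.265
grip_force: 58.8
```

```bash
python3 - <<'E'
from h import *
o=get_obs();c=cam('wrist');im=read_camera('wrist');save(im,'w2.png');np.savez('w2.npz',T=c[2])
print(o['position'],o['eef_rot'],o['contact_force'])
for n in('top','scene'): save(read_camera(n),n+'2.png')
s=cv2.cvtColor(cv2.imread('pics/scene2.png'),cv2.COLOR_BGR2RGB)
w=im
a=cv2.resize(s[110:260,240:400],None,fx=2.5,fy=2.5,interpolation=cv2.INTER_CUBIC)  # 400x375
b=cv2.resize(w,(640,400))
out=np.zeros((600,800,3),np.uint8)
p=w2px(c,np.r_[o['position']][None]-[[0,0,.055]]);print(p)
save(a,'s2c.png')
E
```

```text
[ 0.53162739 -0.08715225  0.10947815] [-3.48808745e-01 -3.11835263e+00  1.70344754e-04] [-0.1365809  -0.70703313 -0.1902993 ]
[[323.08191515 227.38625196]]
```

View pics/w2.png

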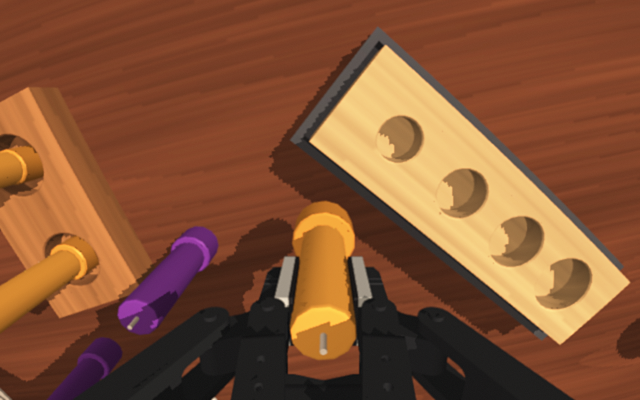

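View pics/s2c.png

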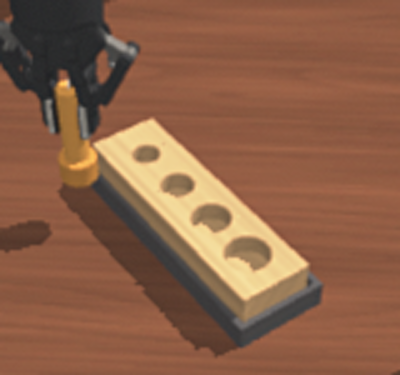

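The wrist view shows the gripped candle with its foot at about (325,225) and all four holes: smallest at (400,139), then (463,193), (517,241) and (563,283). The scene view shows the foot clearly wider than the shaft. I'll fit the geometry from the wrist image.

```bash
cat > fit.py <<'E'
from h import *
from scipy.optimize import least_squares
def circ(x,y,z,r,n=180):
    a=np.linspace(0,2*np.pi,n,endpoint=False); return np.c_[x+r*np.cos(a),y+r*np.sin(a),np.full(n,z)]
def rectify(c,im,x0,y0,w,h,z,s):  # out[i,j] -> world x=x0+i*s, y=y0+j*s
    gx,gy=np.meshgrid(x0+np.arange(h)*s,y0+np.arange(w)*s,indexing='ij')
    p=w2px(c,np.c_[gx.ravel(),gy.ravel(),np.full(gx.size,z)]).reshape(h,w,2).astype(np.float32)
    return cv2.remap(im,p[...,0],p[...,1],cv2.INTER_LINEAR)
def blockfit(c,im):
    s=.0004;x0,y0=.40,-.12
    R=rectify(c,im,x0,y0,int(.28/s),int(.30/s),.048,s)
    r,g,b=[R[...,i].astype(int) for i in range(3)]
    m=((r>150)&(g>115)&(b>60)).astype(np.uint8)
    m=cv2.morphologyEx(m,cv2.MORPH_OPEN,np.ones((9,9)))
    k,l,st,_=cv2.connectedComponentsWithStats(m);i=1+st[1:,4].argmax();m=(l==i).astype(np.uint8)
    cs,_=cv2.findContours(m,cv2.RETR_EXTERNAL,cv2.CHAIN_APPROX_NONE);q=max(cs,key=cv2.contourArea)
    (cy,cx),wh,ang=cv2.minAreaRect(q)
    return R,m,(x0+cx*s,y0+cy*s),np.array(wh)*s,ang
E
python3 - <<'E'
from fit import *
im=cv2.cvtColor(cv2.imread('pics/w2.png'),cv2.COLOR_BGR2RGB);c=list(cam('wrist'));c[2]=np.load('w2.npz')['T']
R,m,ctr,wh,ang=blockfit(c,im);print('block',ctr,wh,ang)
save(np.hstack([R,np.dstack([m*255]*3)])[::2,::2],'rect.png')
h=px2w(c,[[400,139],[463,193],[517,241],[563,283]],.048);print(h.round(4),h[:3].mean(0))
# candle mask
hsv=cv2.cvtColor(im,cv2.COLOR_RGB2HSV);k=cv2.inRange(hsv,(10,170,110),(28,255,255));k[:,:270]=0;k[:,385:]=0
for r in range(196,262,5):
    xs=np.where(k[r])[0];print(r,xs.min() if len(xs) else None,xs.max() if len(xs) else None,end=' | ')
rows=np.where(k.any(1))[0];print('\nrows',rows.min(),rows.max())
f=k[:262];ys,xs=np.where(f);L,Rr,T=xs.min(),xs.max()+1,ys.min()
zb=.1095-.0547
def pred(p,zb=zb):
    u=np.r_[w2px(c,circ(p[0],p[1],zb+.001,p[2]-.001)),w2px(c,circ(p[0],p[1],zb+.001,p[2])),w2px(c,circ(p[0],p[1],zb+.023,p[2]))]
    return np.array([u[:,0].min(),u[:,0].max(),u[:,1].min()])
q=least_squares(lambda p:pred(p)-[L,Rr,T],[.53,-.087,.016],x_scale=.01);print('foot',L,Rr,T,q.x,q.cost)
B=rows.max()+1; xs=np.where(k[300:B].any(0))[0];print('top disc',xs.min(),xs.max()+1,B)
def pt(p):
    u=w2px(c,circ(p[0],p[1],zb+.102,p[2]));return np.array([u[:,0].min(),u[:,0].max(),u[:,1].max()])
q2=least_squares(lambda p:pt(p)-[xs.min(),xs.max()+1,B],[.53,-.087,.012],x_scale=.01);print('top',q2.x)
E
```

```text
block (0.553451123046875, 0.021859924316406265) [0.25131821 0.07093386] 51.50895690917969
[[ 0.4883 -0.0292  0.048 ]
 [ 0.5312  0.0055  0.048 ]
 [ 0.5738  0.0395  0.048 ]
 [ 0.6161  0.0731  0.048 ]] [0.53109962 0.00526873 0.048     ]
196 None None | 201 319 329 | 206 305 340 | 211 301 346 | 216 297 349 | 221 295 351 | 226 294 352 | 231 293 353 | 236 293 355 | 241 292 355 | 246 293 367 | 251 294 370 | 256 298 350 | 261 300 344 | 
rows 1 371
foot 271 381 1 [ 0.43828653 -0.06437883  0.02691258] 4.0389678347315804e-28
top disc 290 356 372
top [ 0.53676008 -0.08839223  0.01171015]
```

View pics/rect.png

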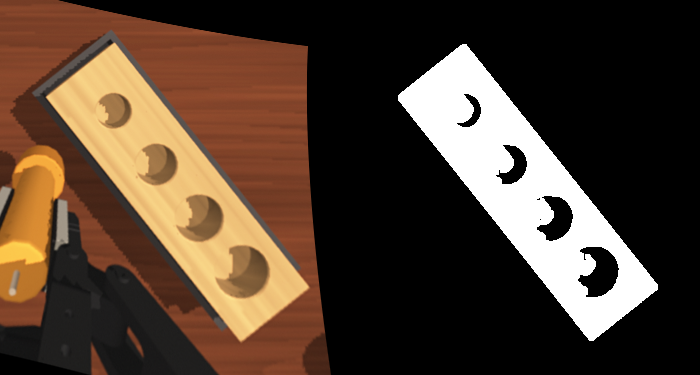

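The rectified block fits well: 251 x 71 mm with all holes on the row. The foot fit was spoiled by background in the mask, so I'll refit it with the row data (left 292, right 356, top 200).

```bash
python3 - <<'E'
from fit import *
c=list(cam('wrist'));c[2]=np.load('w2.npz')['T']
for zb in(.0528,.0548,.0568):
    def pred(p):
        u=np.r_[w2px(c,circ(p[0],p[1],zb,p[2]-.001)),w2px(c,circ(p[0],p[1],zb+.001,p[2])),w2px(c,circ(p[0],p[1],zb+.023,p[2]))]
        return np.array([u[:,0].min(),u[:,0].max(),u[:,1].min()])
    for meas in([292,356,200],[292,356,199],[291.5,356.5,200]):
        q=least_squares(lambda p:pred(p)-meas,[.53,-.087,.016],x_scale=.01);print(zb,meas,q.x.round(4))
# row-wise profile check for each dia
zb=.0548
for D in(.026,.031,.036):
    q=least_squares(lambda p:pred([*p,D/2])-[292,356,200],[.53,-.087],x_scale=.01)
    print(D,q.x.round(4),q.cost.round(2),pred([*q.x,D/2]).round(1))
E
```

```text
0.0528 [292, 356, 200] [ 0.5322 -0.0867  0.0185]
0.0528 [292, 356, 199] [ 0.5315 -0.0866  0.0185]
0.0528 [291.5, 356.5, 200] [ 0.5325 -0.0868  0.0188]
0.0548 [292, 356, 200] [ 0.5314 -0.0866  0.0183]
0.0548 [292, 356, 199] [ 0.5308 -0.0864  0.0183]
0.0548 [291.5, 356.5, 200] [ 0.5317 -0.0866  0.0186]
0.0568 [292, 356, 200] [ 0.5306 -0.0864  0.0181]
0.0568 [292, 356, 199] [ 0.53   -0.0863  0.0181]
0.0568 [291.5, 356.5, 200] [ 0.5309 -0.0865  0.0184]
0.026 [ 0.526  -0.0853] 81.79 [301.  347.  199.5]
0.031 [ 0.5285 -0.0859] 22.55 [296.7 351.3 199.7]
0.036 [ 0.5311 -0.0865] 0.24 [292.5 355.5 200. ]
```

The fit gives a 36 mm foot, centred within 0.7 mm of the TCP, so I expect it to stop at holes 0 and 1 and enter hole 2. I'll go to hole 0.

>>> {"op": "step_arm", "data": {"moves": [{"offset": [0, 0, 1.5], "rotation": [0, 0, 0], "jaw": -1}, {"offset": [0, 0, 2.5], "rotation": [0, 0, 0], "jaw": -1}, {"offset": [-1, 1.5, 2.5], "rotation": [0, 0, 0], "jaw": -1}, {"offset": [-2.5, 3.5, 2.5], "rotation": [0, 0, 0], "jaw": -1}, {"offset": [-3.7, 5, 2.5], "rotation": [0, 0, 0], "jaw": -1}, {"offset": [-4.3, 5.7, 2.5], "rotation": [0, 0, 0], "jaw": -1}, {"offset": [-4.3, 5.7, 1.5], "rotation": [0, 0, 0], "jaw": -1}, {"offset": [-4.3, 5.7, 0.5], "rotation": [0, 0, 0], "jaw": -1}, {"offset": [-4.3, 5.7, 0], "rotation": [0, 0, 0], "jaw": -1}, {"offset": [-4.3, 5.7, 0], "rotation": [0, 0, 0], "jaw": -1}, {"offset": [-4.3, 5.7, 0], "rotation": [0, 0, 0], "jaw": -1}, {"offset": [-4.3, 5.7, 0], "rotation": [0, 0, 0], "jaw": -1}]}}

```text
clock: 5.8
position: [0.4904, -0.0312, 0.1111]
eef_rot: [-0.351, -3.122, 0.001]
contact_force: [0.5, -0.2, -0.2]
gripper_width: 0.264
grip_force: 58.8
```

>>> {"op": "step_arm", "data": {"moves": [{"offset": [-0.15, 0.1, -0.3], "rotation": [0, 0, 0], "jaw": -1}, {"offset": [-0.15, 0.1, -0.6], "rotation": [0, 0, 0], "jaw": -1}, {"offset": [-0.15, 0.1, -0.8], "rotation": [0, 0, 0], "jaw": -1}, {"offset": [-0.15, 0.1, -0.9], "rotation": [0, 0, 0], "jaw": -1}, {"offset": [-0.15, 0.1, -0.9], "rotation": [0, 0, 0], "jaw": -1}, {"offset": [-0.15, 0.1, -0.9], "rotation": [0, 0, 0], "jaw": -1}]}}

```text
clock: 6.3
position: [0.4886, -0.0295, 0.1023]
eef_rot: [-0.349, -3.122, -0.0]
contact_force: [-0.6, -0.1, 0.1]
gripper_width: 0.268
grip_force: 58.8
```

```bash
python3 - <<'E'
from h import *
o=get_obs();print(o['position'],o['contact_force'])
c=cam('wrist');save(read_camera('wrist'),'w3.png');np.savez('w3.npz',T=c[2]);o=get_obs();print(o['position'],o['contact_force'])
E
```

```text
[ 0.48857666 -0.02945192  0.10230796] [-0.56317926 -0.06099181  0.08282187]
[ 0.48861148 -0.02943002  0.10236066] [-0.52792413 -0.65778103  0.45558717]
```

Not touching yet. I'll step down 1 mm at a time.

>>> {"op": "step_arm", "data": {"moves": [{"offset": [0, 0, -0.1], "rotation": [0, 0, 0], "jaw": -1}, {"offset": [0, 0, -0.1], "rotation": [0, 0, 0], "jaw": -1}, {"offset": [0, 0, -0.2], "rotation": [0, 0, 0], "jaw": -1}, {"offset": [0, 0, -0.2], "rotation": [0, 0, 0], "jaw": -1}, {"offset": [0, 0, -0.2], "rotation": [0, 0, 0], "jaw": -1}]}}

```text
clock: 6.77
position: [0.4887, -0.0294, 0.1004]
eef_rot: [0.349, 3.122, 0.0]
contact_force: [-0.8, -0.2, 3.7]
gripper_width: 0.267
grip_force: 58.9
```

The block gave about 1.8 mm (3.7 N) with no entry. On to hole 1.

>>> {"op": "step_arm", "data": {"moves": [{"offset": [0, 0, 1], "rotation": [0, 0, 0], "jaw": -1}, {"offset": [0, 0, 2], "rotation": [0, 0, 0], "jaw": -1}, {"offset": [1.5, 1.2, 2], "rotation": [0, 0, 0], "jaw": -1}, {"offset": [3, 2.4, 2], "rotation": [0, 0, 0], "jaw": -1}, {"offset": [4.3, 3.4, 2], "rotation": [0, 0, 0], "jaw": -1}, {"offset": [4.3, 3.4, 1.5], "rotation": [0, 0, 0], "jaw": -1}, {"offset": [4.3, 3.4, 1], "rotation": [0, 0, 0], "jaw": -1}, {"offset": [4.3, 3.4, 0.6], "rotation": [0, 0, 0], "jaw": -1}, {"offset": [4.3, 3.4, 0.4], "rotation": [0, 0, 0], "jaw": -1}, {"offset": [4.3, 3.4, 0.2], "rotation": [0, 0, 0], "jaw": -1}, {"offset": [4.3, 3.4, 0.2], "rotation": [0, 0, 0], "jaw": -1}, {"offset": [4.3, 3.4, 0.1], "rotation": [0, 0, 0], "jaw": -1}, {"offset": [4.3, 3.4, 0], "rotation": [0, 0, 0], "jaw": -1}, {"offset": [4.3, 3.4, 0], "rotation": [0, 0, 0], "jaw": -1}, {"offset": [4.3, 3.4, 0], "rotation": [0, 0, 0], "jaw": -1}]}}

```text
clock: 8.02
position: [0.5316, 0.0042, 0.1006]
eef_rot: [0.35, 3.122, -0.0]
contact_force: [-1.1, -1.6, 4.2]
gripper_width: 0.266
grip_force: 59.1
```

Hole 1 resists as well (4.2 N, about 2 mm). I'll hover over hole 2 and check alignment before inserting.

>>> {"op": "step_arm", "data": {"moves": [{"offset": [0, 0, 1], "rotation": [0, 0, 0], "jaw": -1}, {"offset": [0, 0, 2], "rotation": [0, 0, 0], "jaw": -1}, {"offset": [1.5, 1.2, 2], "rotation": [0, 0, 0], "jaw": -1}, {"offset": [3, 2.4, 2], "rotation": [0, 0, 0], "jaw": -1}, {"offset": [4.3, 3.45, 2], "rotation": [0, 0, 0], "jaw": -1}, {"offset": [4.3, 3.45, 1.5], "rotation": [0, 0, 0], "jaw": -1}, {"offset": [4.3, 3.45, 0.8], "rotation": [0, 0, 0], "jaw": -1}, {"offset": [4.3, 3.45, 0.8], "rotation": [0, 0, 0], "jaw": -1}, {"offset": [4.3, 3.45, 0.8], "rotation": [0, 0, 0], "jaw": -1}]}}

```text
clock: 8.77
position: [0.5736, 0.0383, 0.108]
eef_rot: [-0.35, -3.121, 0.001]
contact_force: [-0.3, 1.0, -1.0]
gripper_width: 0.265
grip_force: 58.9
```

```bash
python3 - <<'E'
from h import *
o=get_obs();c=cam('wrist');w=read_camera('wrist');np.savez('w4.npz',T=c[2]);save(w,'w4.png')
t=read_camera('top');s=read_camera('scene');save(t,'top4.png');save(s,'scene4.png')
print(o['position'],o['contact_force'])
out=np.zeros((600,800,3),np.uint8)
out[:,:420]=cv2.resize(w[100:400,210:420],(420,600),interpolation=cv2.INTER_CUBIC)
out[:300,420:]=cv2.resize(t[150:255,270:403],(380,300),interpolation=cv2.INTER_CUBIC)
out[300:,420:]=cv2.resize(s[140:245,262:395],(380,300),interpolation=cv2.INTER_CUBIC)
save(out,'c4.png')
E
```

```text
[0.57363207 0.03830637 0.10795164] [-0.28981389  0.99716665 -0.99966323]
```

View pics/c4.png

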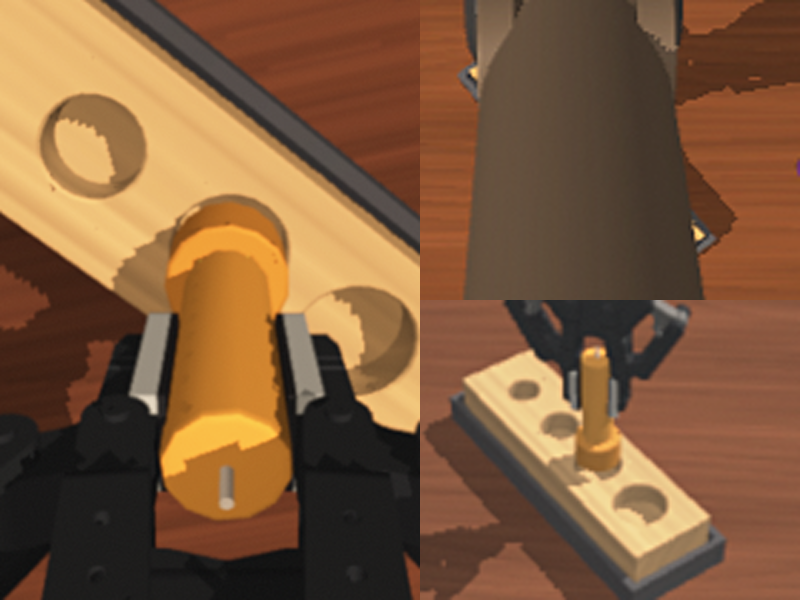

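The candle hangs over hole 2, with the foot edge at (293–354, 201) in the wrist image and the rim just visible beyond it. Hole 1 is at (256.5,172.5) and hole 3 at about (390,270). Now the numeric check.

```bash
python3 - <<'E'
from fit import *
im=cv2.cvtColor(cv2.imread('pics/w4.png'),cv2.COLOR_BGR2RGB)
c=list(cam('wrist'));c[2]=np.load('w4.npz')['T']
tcp=np.array([.57363,.03831,.10795]);zb=tcp[2]-.0545
hsv=cv2.cvtColor(im,cv2.COLOR_RGB2HSV);k=cv2.inRange(hsv,(8,185,110),(28,255,255))
for r in range(196,246,4):
    xs=[x for x in np.where(k[r])[0] if 280<x<370];print(r,(min(xs),max(xs)) if xs else None,end=' ')
def pred(p):
    u=np.r_[w2px(c,circ(p[0],p[1],zb,.017)),w2px(c,circ(p[0],p[1],zb+.001,.018)),w2px(c,circ(p[0],p[1],zb+.023,.018))]
    return np.array([u[:,0].min(),u[:,0].max(),u[:,1].min()])
for T in(201,202.5):
    q=least_squares(lambda p:pred(p)-[293,354.5,T],tcp[:2],x_scale=.01);print('\nfoot',T,q.x.round(4),pred(q.x).round(1))
h=px2w(c,[[256.5,172.5],[390,270]],.048);print(h.round(4),'mid',h.mean(0).round(4))
# hole model from w2 and its projected rims
for n,P in(('h1',(.5316,.0051)),('h2',(.5746,.0393)),('h3',(.6176,.0735))):
    u=w2px(c,circ(*P,.048,{'h1':.0175,'h2':.02,'h3':.0225}[n]));print(n,u.min(0).round(1),u.max(0).round(1))
# measured hole1 ellipse & hole2 rim: print gray profiles
g=cv2.cvtColor(im,cv2.COLOR_RGB2GRAY).astype(int)
print('h2 col 325',g[190:208,325]); print('h1 col 256',g[140:152,256],g[192:206,256]);print('h1 row172',g[172,224:238],g[172,276:290])
E
```

```text
196 None 200 None 204 (np.int64(311), np.int64(336)) 208 (np.int64(305), np.int64(341)) 212 (np.int64(302), np.int64(346)) 216 (np.int64(298), np.int64(348)) 220 (np.int64(297), np.int64(350)) 224 (np.int64(296), np.int64(351)) 228 (np.int64(295), np.int64(352)) 232 (np.int64(294), np.int64(352)) 236 (np.int64(294), np.int64(353)) 240 (np.int64(293), np.int64(353)) 244 (np.int64(293), np.int64(353)) 
foot 201 [0.5738 0.0386] [292.2 355.3 201.1]

foot 202.5 [0.5747 0.0384] [292.3 355.2 202.5]
[[0.5307 0.0056 0.048 ]
 [0.6166 0.0756 0.048 ]] mid [0.5736 0.0406 0.048 ]
h1 [228.1 145.9] [284.1 200.9]
h2 [294.3 196.1] [355.6 253.3]
h3 [354.6 241.9] [419.8 299.9]
h2 col 325 [192 193 193 194 194 196 183 136 108 112 117 119 121 121 121 121 121 122]
h1 col 256 [193 194 195 196 198 197 178 128 112 117 119 119] [141 142 137 134 129 126 136 175 208 210 204 202 200 200]
h1 row172 [186 186 187 185 177 167 126 114 118 123 123 122 120 137] [120 118 120 119 118 118 132 170 196 200 199 198 197 197]
```

The projected rims match the measured ones within a pixel, and the foot is about 0.7 mm short in y. I'll correct that and lower into the mouth.

>>> {"op": "step_arm", "data": {"moves": [{"offset": [0.02, 0.07, 0], "rotation": [0, 0, 0], "jaw": -1}, {"offset": [0.02, 0.07, -0.3], "rotation": [0, 0, 0], "jaw": -1}, {"offset": [0.02, 0.07, -0.5], "rotation": [0, 0, 0], "jaw": -1}, {"offset": [0.02, 0.07, -0.6], "rotation": [0, 0, 0], "jaw": -1}, {"offset": [0.02, 0.07, -0.7], "rotation": [0, 0, 0], "jaw": -1}, {"offset": [0.02, 0.07, -0.8], "rotation": [0, 0, 0], "jaw": -1}, {"offset": [0.02, 0.07, -0.8], "rotation": [0, 0, 0], "jaw": -1}, {"offset": [0.02, 0.07, -0.8], "rotation": [0, 0, 0], "jaw": -1}]}}

```text
clock: 9.58
position: [0.5748, 0.0397, 0.1002]
eef_rot: [-0.349, -3.122, 0.0]
contact_force: [0.6, -0.8, -0.4]
gripper_width: 0.265
grip_force: 58.9
```

No resistance this time, so it is entering. I'll carry on slowly.

>>> {"op": "step_arm", "data": {"moves": [{"offset": [0, 0, -0.15], "rotation": [0, 0, 0], "jaw": -1}, {"offset": [0, 0, -0.3], "rotation": [0, 0, 0], "jaw": -1}, {"offset": [0, 0, -0.3], "rotation": [0, 0, 0], "jaw": -1}, {"offset": [0, 0, -0.3], "rotation": [0, 0, 0], "jaw": -1}]}}

```text
clock: 9.92
position: [0.5747, 0.0397, 0.0971]
eef_rot: [-0.349, -3.122, 0.0]
contact_force: [0.4, -0.2, -0.0]
gripper_width: 0.263
grip_force: 58.9
```

>>> {"op": "step_arm", "data": {"moves": [{"offset": [0, 0, -0.2], "rotation": [0, 0, 0], "jaw": -1}, {"offset": [0, 0, -0.4], "rotation": [0, 0, 0], "jaw": -1}, {"offset": [0, 0, -0.6], "rotation": [0, 0, 0], "jaw": -1}, {"offset": [0, 0, -0.6], "rotation": [0, 0, 0], "jaw": -1}, {"offset": [0, 0, -0.6], "rotation": [0, 0, 0], "jaw": -1}]}}

```text
clock: 10.33
position: [0.5747, 0.0397, 0.0911]
eef_rot: [-0.349, -3.122, 0.0]
contact_force: [-0.4, 0.2, 0.3]
gripper_width: 0.265
grip_force: 58.9
```

>>> {"op": "step_arm", "data": {"moves": [{"offset": [0, 0, -0.2], "rotation": [0, 0, 0], "jaw": -1}, {"offset": [0, 0, -0.4], "rotation": [0, 0, 0], "jaw": -1}, {"offset": [0, 0, -0.6], "rotation": [0, 0, 0], "jaw": -1}, {"offset": [0, 0, -0.7], "rotation": [0, 0, 0], "jaw": -1}, {"offset": [0, 0, -0.8], "rotation": [0, 0, 0], "jaw": -1}, {"offset": [0, 0, -0.8], "rotation": [0, 0, 0], "jaw": -1}, {"offset": [0, 0, -0.8], "rotation": [0, 0, 0], "jaw": -1}]}}

```text
clock: 10.92
position: [0.5748, 0.0397, 0.0832]
eef_rot: [-0.349, -3.122, 0.0]
contact_force: [-0.6, 0.8, -0.3]
gripper_width: 0.271
grip_force: 58.9
```

>>> {"op": "step_arm", "data": {"moves": [{"offset": [0, 0, -0.1], "rotation": [0, 0, 0], "jaw": -1}, {"offset": [0, 0, -0.2], "rotation": [0, 0, 0], "jaw": -1}, {"offset": [0, 0, -0.25], "rotation": [0, 0, 0], "jaw": -1}, {"offset": [0, 0, -0.25], "rotation": [0, 0, 0], "jaw": -1}, {"offset": [0, 0, -0.25], "rotation": [0, 0, 0], "jaw": -1}]}}

```text
clock: 11.33
position: [0.575, 0.0397, 0.0811]
eef_rot: [0.349, 3.122, 0.0]
contact_force: [-0.0, -0.0, 3.3]
gripper_width: 0.264
grip_force: 58.9
```

It is fully home, with the floor reached and 3.3 N on the block. I'll ease off, release and withdraw.

>>> {"op": "step_arm", "data": {"moves": [{"offset": [0, 0, 0.1], "rotation": [0, 0, 0], "jaw": -1}, {"offset": [0, 0, 0.1], "rotation": [0, 0, 0], "jaw": -1}, {"offset": [0, 0, 0.1], "rotation": [0, 0, 0], "jaw": -0.3}, {"offset": [0, 0, 0.1], "rotation": [0, 0, 0], "jaw": 0}, {"offset": [0, 0, 0.1], "rotation": [0, 0, 0], "jaw": 0.5}, {"offset": [0, 0, 0.1], "rotation": [0, 0, 0], "jaw": 0.5}, {"offset": [0, 0, 0.1], "rotation": [0, 0, 0], "jaw": 0.5}, {"offset": [0, 0, 0.1], "rotation": [0, 0, 0], "jaw": 0.5}, {"offset": [0, 0, 0.1], "rotation": [0, 0, 0], "jaw": 0.5}, {"offset": [0, 0, 1], "rotation": [0, 0, 0], "jaw": 0.5}, {"offset": [0, 0, 3], "rotation": [0, 0, 0], "jaw": 0.5}, {"offset": [0, 0, 6], "rotation": [0, 0, 0], "jaw": 0.5}, {"offset": [0, 0, 9], "rotation": [0, 0, 0], "jaw": 0.5}, {"offset": [0, 0, 12], "rotation": [0, 0, 0], "jaw": 0.5}, {"offset": [0, 0, 15], "rotation": [0, 0, 0], "jaw": 0.5}, {"offset": [0, 0, 15], "rotation": [0, 0, 0], "jaw": 0.5}, {"offset": [0, 0, 15], "rotation": [0, 0, 0], "jaw": 0.5}]}}

```text
clock: 12.75
position: [0.5759, 0.0398, 0.2334]
eef_rot: [0.349, 3.118, 0.002]
contact_force: [0.0, -0.6, -0.6]
gripper_width: 0.751
grip_force: 0.0
```

```bash
python3 - <<'E'
from h import *
o=get_obs();print(o['position'],o['contact_force'],o['gripper_width'])
w=read_camera('wrist');s=read_camera('scene')
save(np.vstack([cv2.resize(w,(480,300)),cv2.resize(s[100:250,200:440],(480,300),interpolation=cv2.INTER_CUBIC)]),'end.png')
E
```

```text
[0.57589761 0.03977534 0.23343411] [ 0.04159209 -0.57415446 -0.63945339] 0.7511708722205461
```

View pics/end.png

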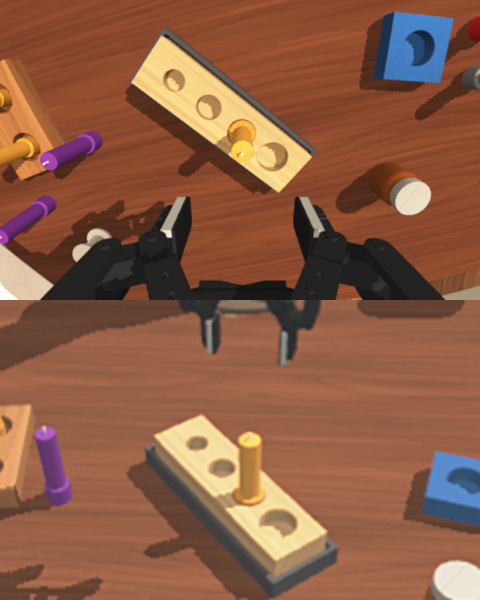

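The candle stands upright and seated in hole 2, with the gripper clear and nothing else disturbed. I'm handing it in.

```bash
python3 -c "
from cell import *
print(job_done())"
```

```text
the job is handed in; nothing more can be done
None
```

The blue-stand candle (36 mm foot) stopped at the first and second holes, entered the third, and now stands there fully home and released, with the gripper clear; the job is handed in and no verdict was shown.

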